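Crucible into the desiccator tray, glass cover to the vent line

TASK

Set the fired crucible from the tile down (not dropped) upright in the open compartment of the desiccator tray, then slide the glass cover over it by light fingertip pressure on its top until the cover's front edge meets the vent line scribed across the rails, and let go, leaving the vent gap open. There is no stop at the line, and the glass cracks above 9 N; leave the reagent jar, the box of wipes and the tongs where they are.

Things in the scene. Friction and masses are not known exactly. Their poses are not given: they have to be found in the camera images.
- tray: desiccator tray, white plastic, fixed to the bench: 130 (x) x 272 (y) x 59 mm high; origin at the centre of its underside, y along its length from the hood (-y end) to the open compartment (+y end), z up. Inside 104 mm wide (x) between two 13 mm walls; their aluminium rail tops, 59 mm up, are flush with the glass. End walls 8 mm thick, inside of the +y one at y = 128 mm
- hood_lip (a point): middle of the front edge of the tray's fixed hood, on its top, 67 mm above the bench, 16 mm from the tray's origin towards -y; axes as the tray. The hood is an 8 mm plate over the tray's whole -y end (y = -136 to -16 mm), with a round hygrometer on it that stands 5 mm higher
- compartment (a point): point on the floor of the tray's open compartment, 9 mm above the bench, 84 mm along y from the tray's origin; axes as the tray. At the start the compartment is open over its 104 mm width, from the cover's edge (43 to 57 mm to the -y side of this point) to the end wall (44 mm to the +y side). The glass passes 45 mm above this floor
- line (a point): the vent line: a dark line 1.5 mm wide scribed across the tops of both rails, square to the tray; this point lies midway between the rails at rail-top height (59 mm), 103 mm along y from the tray's origin; axes as the tray
- cover: clear glass sliding cover, ground greenish edges, 103.5 (x) x 153 (y) x 5 mm; origin: middle of its front (+y) edge, top face; axes as the tray. Slides along y in grooves, no spring; 2.2 to 2.6 N moves it, however hard pressed. Starts 62 to 76 mm short of the line with 43 to 57 mm showing before the hood, can run 25 mm past it. No knob; sides flush with the rails
- cover_pad (a point): point on the glass's top face 22 mm behind its front edge, on the centre line, moving with the cover: a good place for the fingertips. Fingertips pressed there carry the cover along by friction (coefficient 0.45 to 0.65): below 4 to 5 N of pressing they slip over it, 6 to 7 N is right, above 9 N the glass cracks. It lies on stiff felt (30 N per mm): feel for it at 6 mm/s
- tile: grey ceramic tile, 100 x 100 x 8 mm, fixed to the bench; origin at the centre of its underside
- crucible: white open ceramic crucible (a small cup without handle) standing on the tile, 32 mm across the rim, somewhat narrower at the foot, 38 mm high, 35 to 75 g; origin at the centre of its foot, z up
- reagent_jar: amber glass jar with a white cap, 52 mm across, 75 mm high, loose on the bench; leave alone; origin at the centre of its foot
- wipes_box: cardboard box of wipes, 85 x 120 x 60 mm, loose on the bench; leave alone; origin at the centre of its underside
- tongs: steel crucible tongs lying flat on the bench, 210 mm long (x), 60 mm wide, 8 mm high; leave alone; origin at their pivot, on the bench
There are look-alikes about, which are no part of the job. What is shaped like the crucible but orange is not meant.

How it is judged:
By the outcome, as a careful person would: the job done as asked, in the order asked, and still so for the second after the job is handed in, with the robot touching nothing.
It also fails if it takes over 51 s, if anything falls off the work surface, if the arm or the gripper's body presses on something with over 40 N, if the wrist force passes 120 N, or if a joint passes its speed limit or range.

ROBOT

A 7-joint arm with a two-finger parallel gripper is mounted at the origin on the work surface. World frame = base frame: x ahead of the robot, y to its left, z up, the work surface at z = 0. Lengths are in m, angles in rad, forces in N, time in s.
With the tool pointing down it reaches from about 0.425 to 0.875 m from the base axis. Payload 4.7 kg.
Tool frame: the origin (TCP) lies on the centre line of the jaws, within the pads' length; the fingertips stand 14 mm ahead of it and the grasp point (between the pads) lies 5 mm behind it; z points along the fingers, y is the line along which they close (so a half turn about z gives the same grasp; the last joint's range is limited). The gripper opens to 87 mm and grips with 3 to 60 N. Pads are 19 mm wide; open, the fingers measure 117 mm over their backs; the gripper's body (75 mm by 190 mm) begins 51 mm behind the grasp point.
Start: joints at [1.274, 0.321, -0.07, 1.45, 0.023, 1.371, -0.057], TCP at [0.199, -0.619, 0.237] pointing down, gripper open.
Joint ranges: [-2.86, 2.86], [-0.3, 2.09], [-1.38, 1.24], [0.06, 2.45], [-1.56, 4.7], [0.09, 2.05], [-2.69, 2.69]. Speed limits (rad/s): [2.57, 2.57, 3.14, 3.14, 3.14, 3.14, 3.14].

INTERFACE

Orientations are given as a rotation vector (axis times angle).
In Python, from bench import * gives the robot as it stands.
- The arm moves only by the shell command python3 -m jog 'ROWS' [FORCE]. ROWS is JSON, a list of rows, each an object of numbers: "claw": the finger opening in mm, from 0 to 87; "dx", "dy", "dz": the shift along the tool's x, y, z in mm; "spin": the turn about the tool's z in degrees. In form: [{"claw": .., "dx": .., "dy": .., "dz": .., "spin": ..}, ...]. A call has 1 to 20 rows; each row is the pose to reach, as a shift and turn from the pose commanded when the call began, along the tool's axes at that moment; what a row does not reach only later rows make up. A row lasts 1/12 s, in which the tool goes at most 41.7 mm and 7.16 degrees, less where a joint would pass 70% of its speed; a pose out of reach is approached as far as the arm can. A call with a gripper value outside its range is refused whole. The fingers move at their own pace and stop on an object; FORCE is the grip in N (left out, the last holds). Time passes only in rows, so rows that repeat a pose let the fingers close. It gives the time, the measured TCP pose, the force, the opening and the grip force at its end, in the units of the state.
- get_state(): the state, without advancing time (a new reading comes with each control period).
- get_image(name): name is "scene" or "top" or "wrist"; returns a dict with "frame" (420x560x3 uint8, red, green, blue), "depth" (420x560 float32, m along the optical axis (not along the pixel's ray), 0 where there is no reading), "K" (3x3 intrinsics, pixels), "distortion" ([k1, k2, p1, p2, k3] as OpenCV has them; the pictures are not rectified), "T" (4x4, takes a point from camera to world coordinates); the wrist camera has in their place "mount" (4x4, takes a point from camera to tool coordinates, whose origin is the TCP and whose axes are the flange's). Camera axes: x right, y down, z forward; pixel columns grow to the right and rows downward; lengths in m; the calibration is good to about 2 mm. A picture is of the moment at which its call begins: read the wrist's pose just before it.
- close_job(): hands the job in; it is judged then, once.
The state is a dict: "time": time; "joint_positions": joint angles; "qd": joint speeds; "joint_torque": joint torques, N m; "position": TCP position; "tool_rot": TCP orientation; "ft_force": force on the tool from outside, world axes, zero at the start; "torque": the same for the moment, N m; "grip_width": opening from 0.0 (shut) to 1.0 (fully open); "grip_force": force on a finger pad.
Only numpy, scipy, OpenCV 4.12 (cv2) and the standard library are available. Lean on these libraries where they do the work, as an engineer would, in place of code of your own. Each camera call takes 0.05 s, during which the arm holds its last target. There are 200 camera calls.

## Working session

There is one attempt and no reset: what is moved stays moved. The work goes in short steps, Python scripts to look and compute and a shell command to move; the robot and the scene stay as the last step left them, time stands still between calls to the robot, and variables do not carry over. Pictures are saved under pics/ and viewed, at most 10 in all, crops included, and the job is handed in when it is done.

```bash
ls; mkdir -p pics
python3 - <<'E'
from bench import *
import cv2,numpy as np
s=get_state();print(s['time'],s['position'],s['tool_rot'],s['ft_force'],s['grip_width'])
for n in("scene","top"):
    d=get_image(n);cv2.imwrite(f"pics/{n}0.png",d["frame"][:,:,::-1]);np.savez(f"{n}0.npz",**d)
    print(n,d['K'].tolist(),d['distortion'],np.round(d['T'],3).tolist())
E
```

```text
pics
0.0 [ 0.19855901 -0.61838224  0.23547644] [-3.10190713e+00 -4.86004082e-01  6.83332576e-04] [-0.39505859 -0.05781763 -0.32547307] 0.9999773355064882
scene [[385.4189262623365, 0.0, 276.40605194671474], [0.0, 385.4189262623365, 212.27599402443764], [0.0, 0.0, 1.0]] [-0.0070644  0.         0.         0.         0.       ] [[-0.742, 0.382, -0.551, 1.137], [0.67, 0.431, -0.604, 0.644], [0.006, -0.817, -0.576, 0.66], [0.0, 0.0, 0.0, 1.0]]
top [[497.7891939778672, 0.0, 280.9347918533444], [0.0, 497.7891939778672, 206.2438003525963], [0.0, 0.0, 1.0]] [-0.13755748  0.          0.          0.          0.        ] [[0.025, -0.995, 0.097, 0.395], [-1.0, -0.024, 0.011, -0.012], [-0.009, -0.098, -0.995, 1.468], [0.0, 0.0, 0.0, 1.0]]
```

View pics/scene0.png

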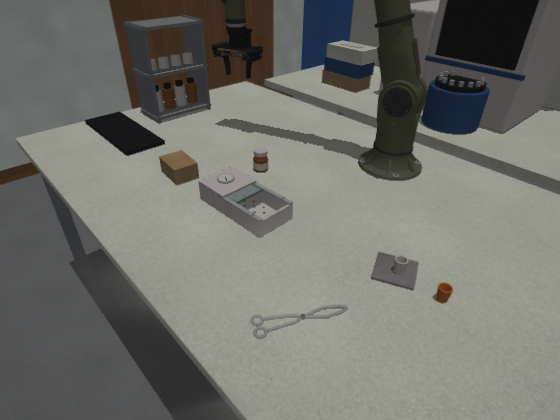

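View pics/top0.png

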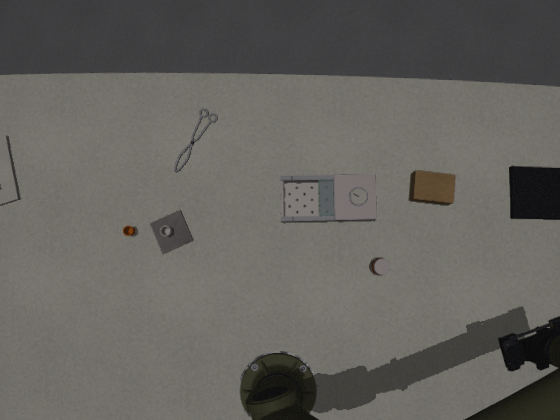

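The scene view shows the tray at about (245,200), tile with white crucible (400,265), orange decoy (445,293) and tongs (300,318). In the top view the tray spans (281..377, 174..221) with the hood on the right, the crucible is at (167,230) on the tile (172,232), the jar at (379,267) and the wipes box at (433,187).

```bash
cat > h.py <<'E'
import cv2,numpy as np
from scipy.spatial.transform import Rotation as R
def ray(px,K,D,T,z):
    p=cv2.undistortPoints(np.array(px,float).reshape(-1,1,2),K,D).reshape(-1,2)
    v=np.c_[p,np.ones(len(p))]@T[:3,:3].T; o=T[:3,3]
    return o+v*((z-o[2])/v[:,2])[:,None]
def cloud(d,T):
    h,w=d['depth'].shape; u,v=np.meshgrid(np.arange(w),np.arange(h))
    p=cv2.undistortPoints(np.stack([u,v],-1).reshape(-1,1,2).astype(float),d['K'],d['distortion']).reshape(h,w,2)
    c=np.dstack([p,np.ones((h,w))])*d['depth'][...,None]
    return c@T[:3,:3].T+T[:3,3]
def wristT(d,s):
    T=np.eye(4);T[:3,:3]=R.from_rotvec(s['tool_rot']).as_matrix();T[:3,3]=s['position'];return T@d['mount']
E
python3 - <<'E'
from h import *
d=np.load('top0.npz');T=d['T'];P=cloud(d,T)
q=lambda px,z:np.round(ray(px,d['K'],d['distortion'],T,z),4).tolist()
print('hood',q([(334,175),(334,220),(376,174.5),(377,220)],.067))
print('rail end',q([(281,177),(281,221)],.059))
print('cover front',q([(319,198)],.059))
print('cruc rim',q([(167,230)],.046),'tile',q([(172,232)],.008))
print('jar',q([(379,267)],.075),'box',q([(433,187)],.06),'tongs',q([(192,140)],.008),'tong ends',q([(178,171),(210,110)],.008))
for n,(x,y) in dict(cr=(167,230),tile=(182,240),hood=(345,210),rail=(300,220),floor=(300,210),bench=(230,300)).items(): print(n,np.round(P[y,x],4))
g=P[...,2]; 
m=(g>.03)&(g<.06);m[:, :140]=0;m[:,200:]=0;m[:200]=0;m[260:]=0
print('crpts',m.sum(),P[m].min(0),P[m].max(0))
m=((g>.061)&(g<.08)).astype(np.uint8);m[:, :270]=0;m[:,390:]=0;m[:165]=0;m[230:]=0
c=max(cv2.findContours(m,0,1)[0],key=cv2.contourArea);r=cv2.minAreaRect(c);print(r);b=cv2.boxPoints(r);print(b,q(b,.067))
cv2.imwrite('pics/topcrop.png',cv2.resize(d['frame'][160:235,265:390,::-1],None,fx=6,fy=6,interpolation=2))
E
```

```text
hood [[0.6257, -0.1442, 0.067], [0.4973, -0.1461, 0.067], [0.6303, -0.2646, 0.067], [0.5001, -0.2681, 0.067]]
rail end [[0.6175, 0.0066, 0.059], [0.4914, 0.0035, 0.059]]
cover front [[0.5597, -0.1031, 0.059]]
cruc rim [[0.458, 0.3317, 0.046]] tile [[0.4541, 0.3256, 0.008]]
jar [[0.368, -0.2736, 0.075]] box [[0.5997, -0.4322, 0.06]] tongs [[0.7324, 0.2781, 0.008]] tong ends [[0.637, 0.316, 0.008], [0.8264, 0.2277, 0.008]]
cr [0.4597 0.3411 0.007 ]
tile [0.4314 0.295  0.006 ]
hood [ 0.5272 -0.1779  0.0576]
rail [ 0.4953 -0.0502  0.0629]
floor [ 0.5288 -0.0511  0.0068]
bench [ 2.597e-01  1.477e-01 -1.000e-04]
crpts 54 [0.44058344 0.32282096 0.03103601] [0.46957224 0.35438835 0.05022857]
((352.9999694824219, 196.49998474121094), (45.99999237060547, 44.99999237060547), -0.0)
[[329.99997 218.99998]
 [329.99997 173.99998]
 [375.99997 173.99998]
 [375.99997 218.99998]] [[0.4999, -0.1347, 0.067], [0.6283, -0.1328, 0.067], [0.6318, -0.2646, 0.067], [0.5029, -0.2653, 0.067]]
```

View pics/topcrop.png

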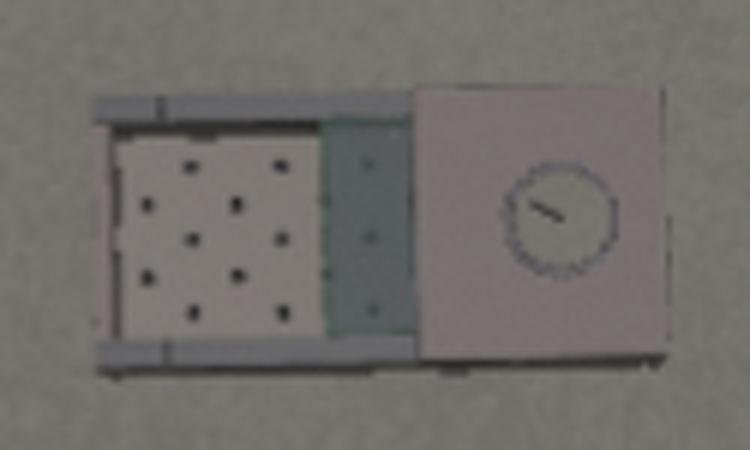

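Crop: vent-line marks at crop (161,107) and (168,352), cover front edge at x≈323, hood front at x≈415. The tray's +y points along world +y, turned about 2°. Next I check the wrist camera mount and plan a look from above the tray.

```bash
cat >> h.py <<'E'
def plan(s,xyz,az):
    """move to world xyz with tool x at azimuth az (deg)"""
    M=R.from_rotvec(s['tool_rot']).as_matrix();d=M.T@(np.array(xyz)-s['position'])*1e3
    a=np.degrees(np.arctan2(M[1,0],M[0,0]));sp=-((az-a+180)%360-180)
    print('d',np.round(d,1),'spin',round(sp,1),'az',round(a,2),'tilt',np.round(M[:,2],4),'t',round(s['time'],2))
E
python3 - <<'E'
from bench import *
from h import *
s=get_state();d=get_image('wrist');print(np.round(d['mount'],4).tolist(),d['K'].tolist(),d['distortion'])
plan(s,[.50,-.03,.33],92)
E
```

```text
[[-0.0006, -0.9543, -0.2987, 0.0829], [1.0, -0.0005, -0.0003, 0.0004], [0.0002, -0.2987, 0.9543, -0.149], [0.0, 0.0, 0.0, 1.0]] [[334.70165000594324, 0.0, 276.28480235493396], [0.0, 334.70165000594324, 215.36837831829], [0.0, 0.0, 1.0]] [-0.07839018  0.          0.          0.          0.        ]
d [ 466.9 -468.2  -93.7] spin -74.2 az 17.81 tilt [-6.0e-04  1.7e-03 -1.0e+00] t 0.1
```

Run:
```python
from bench import *
from h import *
plan(get_state(),[.56,-.06,.22],92)
```

```text
d [ 514.9 -421.2   16.3] spin -74.2 az 17.81 tilt [-6.0e-04  1.3e-03 -1.0e+00] t 0.15
```

```bash
F='{"claw":87,"dx":515,"dy":-421,"dz":16,"spin":-74}'; python3 -m jog '[{"claw":87,"dx":515,"dy":-421,"dz":16,"spin":-74},{"claw":87,"dx":515,"dy":-421,"dz":16,"spin":-74},{"claw":87,"dx":515,"dy":-421,"dz":16,"spin":-74},{"claw":87,"dx":515,"dy":-421,"dz":16,"spin":-74},{"claw":87,"dx":515,"dy":-421,"dz":16,"spin":-74},{"claw":87,"dx":515,"dy":-421,"dz":16,"spin":-74},{"claw":87,"dx":515,"dy":-421,"dz":16,"spin":-74},{"claw":87,"dx":515,"dy":-421,"dz":16,"spin":-74},{"claw":87,"dx":515,"dy":-421,"dz":16,"spin":-74},{"claw":87,"dx":515,"dy":-421,"dz":16,"spin":-74},{"claw":87,"dx":515,"dy":-421,"dz":16,"spin":-74},{"claw":87,"dx":515,"dy":-421,"dz":16,"spin":-74},{"claw":87,"dx":515,"dy":-421,"dz":16,"spin":-74},{"claw":87,"dx":515,"dy":-421,"dz":16,"spin":-74},{"claw":87,"dx":515,"dy":-421,"dz":16,"spin":-74},{"claw":87,"dx":515,"dy":-421,"dz":16,"spin":-74},{"claw":87,"dx":515,"dy":-421,"dz":16,"spin":-74},{"claw":87,"dx":515,"dy":-421,"dz":16,"spin":-74},{"claw":87,"dx":515,"dy":-421,"dz":16,"spin":-74},{"claw":87,"dx":515,"dy":-421,"dz":16,"spin":-74}]'
python3 - <<'E'
from bench import *
from h import *
s=get_state();d=get_image('wrist');np.savez('w1.npz',**d,Tw=wristT(d,s))
cv2.imwrite('pics/w1.png',d['frame'][:,:,::-1]);plan(s,[.458,.332,.12],92);print(s['position'],s['qd'],s['ft_force'])
E
```

```text
time: 1.82
position: [0.5597, -0.0624, 0.2202]
tool_rot: [2.189, 2.253, -0.002]
ft_force: [0.3, -0.8, 0.8]
grip_width: 1.001
grip_force: 0.0
d [397.3 -90.1  99.9] spin -0.3 az 91.66 tilt [-9.e-04 -1.e-03 -1.e+00] t 1.82
[ 0.55969962 -0.06243607  0.22021629] [ 0.0125904  -0.00758581  0.00523572  0.00010029 -0.00407001 -0.00208846
 -0.00269721] [ 0.29102173 -0.81119079  0.84278321]
```

View pics/w1.png

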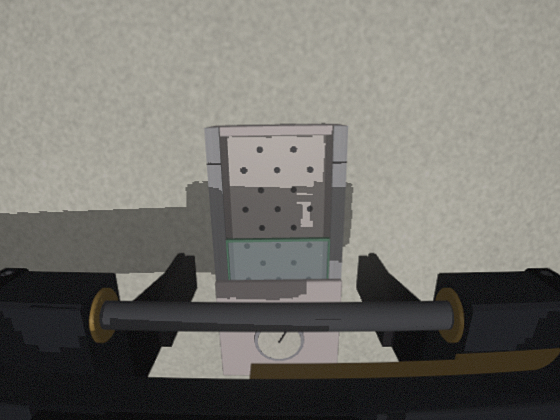

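The wrist view shows the vent-line marks at (214,163) and (340,162), the cover's green front edge at row ≈239 (x 227–329), the hood front at row ≈281, and the outer end wall at row ≈126. The compartment is empty. Next I refine to sub-pixel.

Run:
```python
from h import *
d=np.load('w1.npz');T=d['Tw'];f=d['frame'].astype(float);g=f.mean(2)
q=lambda px,z:np.round(ray(px,d['K'],d['distortion'],T,z),4)
def dark(c0,c1,r0,r1):
    p=g[r0:r1,c0:c1].mean(1);w=np.clip(np.median(p)-3-p,0,None);print(np.round(p).tolist());return ((c0+c1-1)/2,r0+(w*np.arange(len(w))).sum()/w.sum())
L=[dark(211,219,157,170),dark(335,344,157,170)];print(L,q(L,.059))
gr=f[...,1]-f[...,0]
for c in (240,260,280,300,318):
    print(c,np.round(gr[234:244,c-4:c+5].mean(1)).tolist(), np.round(g[274:288,c-4:c+5].mean(1)).tolist())
# rail outer/inner edges along rows
for r in (180,): print(np.round(g[r-3:r+4,200:235].mean(0)).tolist(),np.round(g[r-3:r+4,320:355].mean(0)).tolist())
print(q([(227,239),(329,239)],.059),q([(216,281),(341,281)],.067),q([(206,126),(347,126)],.059))
```

```text
[140.0, 140.0, 140.0, 140.0, 142.0, 142.0, 74.0, 57.0, 137.0, 143.0, 139.0, 140.0, 138.0]
[141.0, 142.0, 143.0, 144.0, 102.0, 62.0, 94.0, 140.0, 143.0, 141.0, 141.0, 140.0, 140.0]
[(214.5, np.float64(163.56109652960046)), (339.0, np.float64(162.05485632866302))] [[ 0.5016 -0.0286  0.059 ]
 [ 0.6172 -0.0239  0.059 ]]
240 [-4.0, -4.0, -4.0, -3.0, 9.0, 16.0, 28.0, 27.0, 16.0, 6.0] [120.0, 120.0, 122.0, 120.0, 122.0, 110.0, 83.0, 78.0, 85.0, 92.0, 92.0, 92.0, 92.0, 92.0]
260 [-4.0, -4.0, -4.0, -3.0, 12.0, 18.0, 30.0, 26.0, 10.0, 5.0] [121.0, 120.0, 121.0, 121.0, 121.0, 108.0, 77.0, 79.0, 87.0, 92.0, 92.0, 92.0, 92.0, 92.0]
280 [-4.0, -3.0, -4.0, 1.0, 14.0, 21.0, 30.0, 24.0, 5.0, 6.0] [120.0, 121.0, 119.0, 113.0, 104.0, 89.0, 77.0, 83.0, 90.0, 92.0, 92.0, 92.0, 92.0, 93.0]
300 [-3.0, -4.0, -3.0, 6.0, 15.0, 24.0, 28.0, 19.0, 5.0, 5.0] [121.0, 121.0, 121.0, 122.0, 115.0, 90.0, 79.0, 85.0, 91.0, 93.0, 93.0, 92.0, 93.0, 93.0]
318 [-4.0, -3.0, -3.0, 8.0, 16.0, 27.0, 26.0, 14.0, 5.0, 6.0] [120.0, 121.0, 120.0, 120.0, 109.0, 86.0, 95.0, 125.0, 148.0, 155.0, 157.0, 157.0, 157.0, 156.0]
[158.0, 156.0, 147.0, 137.0, 137.0, 139.0, 138.0, 136.0, 136.0, 136.0, 140.0, 139.0, 139.0, 140.0, 139.0, 138.0, 137.0, 138.0, 139.0, 138.0, 137.0, 119.0, 74.0, 76.0, 78.0, 79.0, 79.0, 77.0, 81.0, 121.0, 168.0, 167.0, 165.0, 165.0, 165.0] [147.0, 149.0, 136.0, 101.0, 93.0, 79.0, 77.0, 79.0, 79.0, 79.0, 78.0, 81.0, 114.0, 140.0, 140.0, 141.0, 141.0, 140.0, 141.0, 139.0, 139.0, 139.0, 139.0, 138.0, 137.0, 137.0, 141.0, 152.0, 157.0, 156.0, 156.0, 161.0, 163.0, 163.0, 161.0]
[[ 0.5121 -0.1035  0.059 ]
 [ 0.6136 -0.1006  0.059 ]] [[ 0.5012 -0.1465  0.067 ]
 [ 0.628  -0.1429  0.067 ]] [[0.4945 0.0053 0.059 ]
 [0.6219 0.009  0.059 ]]
```

```bash
python3 -m jog '[{"claw":87,"dx":397,"dy":-90,"dz":60,"spin":0},{"claw":87,"dx":397,"dy":-90,"dz":60,"spin":0},{"claw":87,"dx":397,"dy":-90,"dz":60,"spin":0},{"claw":87,"dx":397,"dy":-90,"dz":60,"spin":0},{"claw":87,"dx":397,"dy":-90,"dz":60,"spin":0},{"claw":87,"dx":397,"dy":-90,"dz":60,"spin":0},{"claw":87,"dx":397,"dy":-90,"dz":60,"spin":0},{"claw":87,"dx":397,"dy":-90,"dz":60,"spin":0},{"claw":87,"dx":397,"dy":-90,"dz":60,"spin":0},{"claw":87,"dx":397,"dy":-90,"dz":60,"spin":0},{"claw":87,"dx":397,"dy":-90,"dz":60,"spin":0},{"claw":87,"dx":397,"dy":-90,"dz":60,"spin":0},{"claw":87,"dx":397,"dy":-90,"dz":60,"spin":0},{"claw":87,"dx":397,"dy":-90,"dz":60,"spin":0},{"claw":87,"dx":397,"dy":-90,"dz":60,"spin":0}]'
python3 - <<'E'
from bench import *
from h import *
s=get_state();d=get_image('wrist');T=wristT(d,s);np.savez('w2.npz',**d,Tw=T)
print(s['position'],np.abs(s['qd']).max(),s['ft_force'])
cv2.imwrite('pics/w2.png',d['frame'][:,:,::-1])
P=cloud(d,T);z=P[...,2];m=((z>.035)&(z<.055)&(np.hypot(P[...,0]-.458,P[...,1]-.332)<.04)).astype(np.uint8)
c=max(cv2.findContours(m,0,1)[0],key=cv2.contourArea);e=cv2.fitEllipse(c);print(e,ray([e[0]],d['K'],d['distortion'],T,.046))
w=ray(c.reshape(-1,2),d['K'],d['distortion'],T,.046);print(cv2.minEnclosingCircle(w[:,:2].astype(np.float32)))
E
```

```text
time: 3.12
position: [0.4593, 0.3312, 0.1606]
tool_rot: [2.19, 2.251, -0.0]
ft_force: [-0.7, 0.2, -0.3]
grip_width: 0.999
grip_force: 0.0
[0.45927682 0.33115839 0.16058187] 0.005891609223137391 [-0.66526255  0.22182628 -0.26821418]
((272.7867126464844, 206.00634765625), (37.04209518432617, 37.832515716552734), 4.3575639724731445) [[0.45674617 0.33871109 0.046     ]]
((0.45686936378479004, 0.338439404964447), 0.01660204492509365)
```

View pics/w2.png

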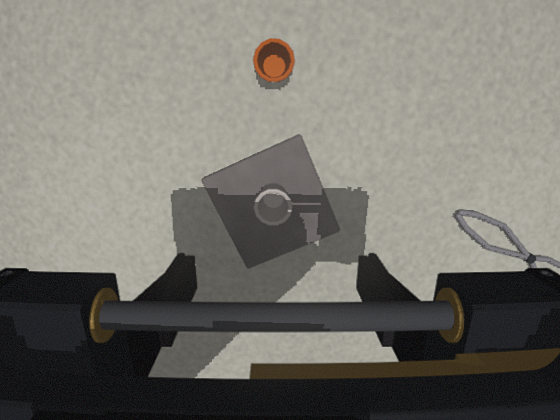

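The wrist view shows the white crucible rim centred at (273,206), about 33 mm across when cast to z=46 mm, so it is the real one. The orange decoy is at (274,60). The world position is (0.4568, 0.3385). I descend and grip.

```bash
python3 -m jog '[{"claw":87,"dx":7.4,"dy":-2.3,"dz":30},{"claw":87,"dx":7.4,"dy":-2.3,"dz":70},{"claw":87,"dx":7.4,"dy":-2.3,"dz":105},{"claw":87,"dx":7.4,"dy":-2.3,"dz":125},{"claw":87,"dx":7.4,"dy":-2.3,"dz":131},{"claw":87,"dx":7.4,"dy":-2.3,"dz":131},{"claw":55,"dx":7.4,"dy":-2.3,"dz":131},{"claw":45,"dx":7.4,"dy":-2.3,"dz":131},{"claw":40,"dx":7.4,"dy":-2.3,"dz":131},{"claw":35,"dx":7.4,"dy":-2.3,"dz":131},{"claw":30,"dx":7.4,"dy":-2.3,"dz":131},{"claw":25,"dx":7.4,"dy":-2.3,"dz":131},{"claw":25,"dx":7.4,"dy":-2.3,"dz":131},{"claw":25,"dx":7.4,"dy":-2.3,"dz":131},{"claw":25,"dx":7.4,"dy":-2.3,"dz":131},{"claw":25,"dx":7.4,"dy":-2.3,"dz":131}]' 15
```

```text
$[0]: bad value
```

```bash
python3 -m jog '[{"claw":87,"dx":7.4,"dy":-2.3,"dz":30,"spin":0},{"claw":87,"dx":7.4,"dy":-2.3,"dz":70,"spin":0},{"claw":87,"dx":7.4,"dy":-2.3,"dz":105,"spin":0},{"claw":87,"dx":7.4,"dy":-2.3,"dz":125,"spin":0},{"claw":87,"dx":7.4,"dy":-2.3,"dz":131,"spin":0},{"claw":87,"dx":7.4,"dy":-2.3,"dz":131,"spin":0},{"claw":55,"dx":7.4,"dy":-2.3,"dz":131,"spin":0},{"claw":45,"dx":7.4,"dy":-2.3,"dz":131,"spin":0},{"claw":40,"dx":7.4,"dy":-2.3,"dz":131,"spin":0},{"claw":35,"dx":7.4,"dy":-2.3,"dz":131,"spin":0},{"claw":30,"dx":7.4,"dy":-2.3,"dz":131,"spin":0},{"claw":25,"dx":7.4,"dy":-2.3,"dz":131,"spin":0},{"claw":25,"dx":7.4,"dy":-2.3,"dz":131,"spin":0},{"claw":25,"dx":7.4,"dy":-2.3,"dz":131,"spin":0},{"claw":25,"dx":7.4,"dy":-2.3,"dz":131,"spin":0},{"claw":25,"dx":7.4,"dy":-2.3,"dz":131,"spin":0}]' 15
```

```text
time: 4.5
position: [0.4554, 0.3407, 0.0295]
tool_rot: [2.186, 2.256, 0.0]
ft_force: [0.3, 0.9, -0.9]
grip_width: 0.347
grip_force: 14.9
```

Run:
```python
from bench import *
from h import *
s=get_state();print(s['position'],s['ft_force']);plan(s,[.5576,-.0432,.13],91.9)
```

```text
[0.45537857 0.34071748 0.02948686] [ 0.25595585  0.93589069 -0.87254327]
d [-387.    90.1 -100.5] spin -0.1 az 91.81 tilt [ 1.e-04 -1.e-04 -1.e+00] t 4.5
```

```bash
python3 -m jog '[{"claw":25,"dx":0,"dy":0,"dz":-15,"spin":0},{"claw":25,"dx":0,"dy":0,"dz":-40,"spin":0},{"claw":25,"dx":-10,"dy":2,"dz":-70,"spin":0},{"claw":25,"dx":-35,"dy":8,"dz":-92,"spin":0},{"claw":25,"dx":-70,"dy":16,"dz":-100,"spin":0},{"claw":25,"dx":-105,"dy":24,"dz":-100,"spin":0},{"claw":25,"dx":-140,"dy":32,"dz":-100,"spin":0},{"claw":25,"dx":-175,"dy":41,"dz":-100,"spin":0},{"claw":25,"dx":-210,"dy":49,"dz":-100,"spin":0},{"claw":25,"dx":-245,"dy":57,"dz":-100,"spin":0},{"claw":25,"dx":-280,"dy":65,"dz":-100,"spin":0},{"claw":25,"dx":-315,"dy":73,"dz":-100,"spin":0},{"claw":25,"dx":-345,"dy":80,"dz":-100,"spin":0},{"claw":25,"dx":-370,"dy":86,"dz":-100,"spin":0},{"claw":25,"dx":-383,"dy":89,"dz":-100,"spin":0},{"claw":25,"dx":-387,"dy":90,"dz":-100,"spin":0},{"claw":25,"dx":-387,"dy":90,"dz":-100,"spin":0},{"claw":25,"dx":-387,"dy":90,"dz":-100,"spin":0},{"claw":25,"dx":-387,"dy":90,"dz":-100,"spin":0}]'
python3 - <<'E'
from bench import *
from h import *
s=get_state();d=get_image('wrist');T=wristT(d,s);np.savez('w3.npz',**d,Tw=T)
print(s['position'],s['ft_force'],s['grip_width'],s['grip_force'])
plan(s,[.5576,-.0432,.031],91.9)
cv2.imwrite('pics/w3.png',d['frame'][:,:,::-1])
E
```

```text
time: 6.08
position: [0.5572, -0.0405, 0.1297]
tool_rot: [-2.182, -2.26, -0.001]
ft_force: [0.3, 0.4, -1.1]
grip_width: 0.348
grip_force: 14.9
[ 0.5571776  -0.04052513  0.12974987] [ 0.27706259  0.4007252  -1.12912722] 0.3484768251117059 14.901305457594276
d [-2.8  0.3 98.7] spin 0.1 az 92.01 tilt [-1.e-04  8.e-04 -1.e+00] t 6.08
```

View pics/w3.png

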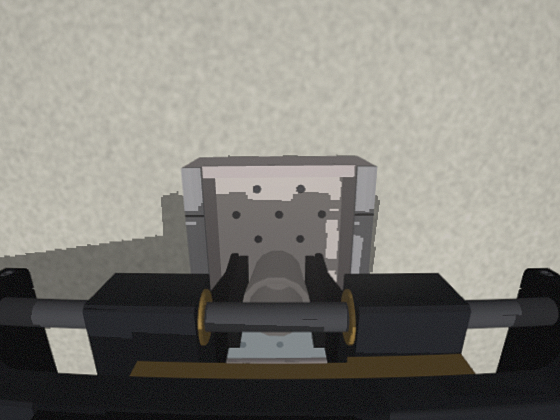

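The crucible hangs upright in the jaws at (277,285). The line marks are at rows ~215 (194 and 363), and the rails are symmetric about column ~279. I lower it in.

```bash
python3 - <<'E'
from h import *
d=np.load('w3.npz');print(ray([(194,215),(366,214),(184,215),(375,215)],d['K'],d['distortion'],d['Tw'],.059))
E
python3 -m jog '[{"claw":25,"dx":-2.8,"dy":0.3,"dz":15,"spin":0},{"claw":25,"dx":-2.8,"dy":0.3,"dz":35,"spin":0},{"claw":25,"dx":-2.8,"dy":0.3,"dz":55,"spin":0},{"claw":25,"dx":-2.8,"dy":0.3,"dz":72,"spin":0},{"claw":25,"dx":-2.8,"dy":0.3,"dz":84,"spin":0},{"claw":25,"dx":-2.8,"dy":0.3,"dz":91,"spin":0},{"claw":25,"dx":-2.8,"dy":0.3,"dz":94.5,"spin":0},{"claw":25,"dx":-2.8,"dy":0.3,"dz":96,"spin":0},{"claw":25,"dx":-2.8,"dy":0.3,"dz":96,"spin":0},{"claw":25,"dx":-2.8,"dy":0.3,"dz":96,"spin":0}]'
```

```text
[[ 0.50028502 -0.02869438  0.059     ]
 [ 0.61907935 -0.02389272  0.059     ]
 [ 0.49329926 -0.0289338   0.059     ]
 [ 0.62547133 -0.02439749  0.059     ]]
time: 6.97
position: [0.5586, -0.046, 0.0344]
tool_rot: [2.185, 2.255, 0.001]
ft_force: [1.4, -0.4, -0.9]
grip_width: 0.349
grip_force: 14.9
```

```bash
python3 -m jog '[{"claw":25,"dx":0,"dy":0,"dz":1,"spin":0},{"claw":25,"dx":0,"dy":0,"dz":2,"spin":0},{"claw":25,"dx":0,"dy":0,"dz":2.5,"spin":0},{"claw":25,"dx":0,"dy":0,"dz":3,"spin":0},{"claw":25,"dx":0,"dy":0,"dz":3.3,"spin":0},{"claw":25,"dx":0,"dy":0,"dz":3.3,"spin":0}]'; python3 -m jog '[{"claw":25,"dx":0,"dy":0,"dz":0.3,"spin":0},{"claw":25,"dx":0,"dy":0,"dz":0.5,"spin":0},{"claw":25,"dx":0,"dy":0,"dz":0.5,"spin":0}]'
```

```text
time: 7.47
position: [0.558, -0.0461, 0.0304]
tool_rot: [2.186, 2.256, -0.0]
ft_force: [-0.3, 0.3, 1.2]
grip_width: 0.347
grip_force: 14.8
time: 7.72
position: [0.5581, -0.0461, 0.0303]
tool_rot: [2.186, 2.256, -0.0]
ft_force: [-2.0, -0.3, 5.4]
grip_width: 0.349
grip_force: 14.7
```

```bash
python3 -m jog '[{"claw":34,"dx":0,"dy":0,"dz":0,"spin":0},{"claw":38,"dx":0,"dy":0,"dz":0,"spin":0},{"claw":44,"dx":0,"dy":0,"dz":0,"spin":0},{"claw":48,"dx":0,"dy":0,"dz":0,"spin":0},{"claw":48,"dx":0,"dy":0,"dz":0,"spin":0},{"claw":48,"dx":0,"dy":0,"dz":-5,"spin":0},{"claw":48,"dx":0,"dy":0,"dz":-15,"spin":0},{"claw":48,"dx":0,"dy":0,"dz":-40,"spin":0},{"claw":48,"dx":0,"dy":0,"dz":-75,"spin":0},{"claw":48,"dx":0,"dy":0,"dz":-110,"spin":0},{"claw":48,"dx":0,"dy":0,"dz":-145,"spin":0},{"claw":10,"dx":0,"dy":0,"dz":-165,"spin":0},{"claw":0,"dx":0,"dy":0,"dz":-170,"spin":0},{"claw":0,"dx":0,"dy":0,"dz":-170,"spin":0},{"claw":0,"dx":0,"dy":0,"dz":-170,"spin":0},{"claw":0,"dx":0,"dy":0,"dz":-170,"spin":0}]' 15
python3 - <<'E'
from bench import *
from h import *
s=get_state();d=get_image('wrist');T=wristT(d,s);np.savez('w4.npz',**d,Tw=T)
print(s['position'],s['ft_force'],s['grip_width'],s['grip_force'])
plan(s,[.5622,-.1243,.09],91.9)
cv2.imwrite('pics/w4.png',d['frame'][:,:,::-1])
E
```

```text
time: 9.05
position: [0.5568, -0.0461, 0.1982]
tool_rot: [-2.185, -2.255, 0.003]
ft_force: [-0.3, 0.0, -0.7]
grip_width: 0.262
grip_force: 0.0
[ 0.55680338 -0.04606478  0.19821401] [-0.27408187  0.02103535 -0.73358268] 0.262290976538216 0.0
d [-78.4   3.2 108.2] spin -0.1 az 91.81 tilt [-2.7e-03  3.0e-04 -1.0e+00] t 9.05
```

View pics/w4.png

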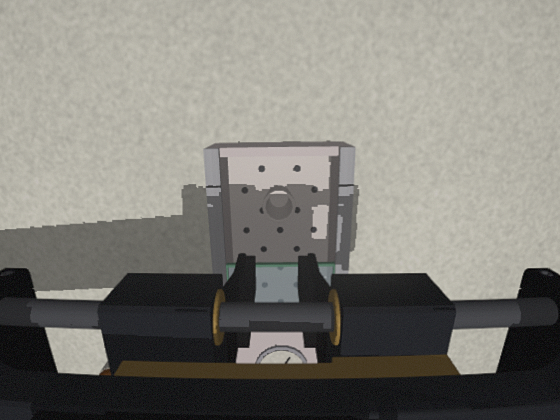

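The crucible stands upright on the floor at (279,205), the cover front is at row ~264, and the line marks are at rows ~187. I move the closed fingers above the pad.

```bash
python3 - <<'E'
from h import *
d=np.load('w4.npz');f=d['frame'].astype(float);gr=f[...,1]-f[...,0]
for c in (265,280,295): print(c,gr[258:272,c-4:c+5].mean(1).round().tolist())
print(ray([(280,264),(280,187)],d['K'],d['distortion'],d['Tw'],.059))
E
python3 -m jog '[{"claw":0,"dx":-25,"dy":1,"dz":10,"spin":0},{"claw":0,"dx":-50,"dy":2,"dz":35,"spin":0},{"claw":0,"dx":-72,"dy":3,"dz":65,"spin":0},{"claw":0,"dx":-78,"dy":3,"dz":90,"spin":0},{"claw":0,"dx":-78,"dy":3,"dz":104,"spin":0},{"claw":0,"dx":-78,"dy":3,"dz":108,"spin":0},{"claw":0,"dx":-78,"dy":3,"dz":108,"spin":0},{"claw":0,"dx":-78,"dy":3,"dz":108,"spin":0}]' 10
python3 - <<'E'
from bench import *
from h import *
s=get_state();d=get_image('wrist');T=wristT(d,s);np.savez('w5.npz',**d,Tw=T)
print(s['position'],s['ft_force'],s['grip_width'])
plan(s,[.5622,-.1243,.073],91.9)
cv2.imwrite('pics/w5.png',d['frame'][:,:,::-1])
E
```

```text
265 [-4.0, -4.0, -4.0, -3.0, 6.0, 16.0, 22.0, 35.0, 29.0, 13.0, 8.0, 7.0, 8.0, 8.0]
280 [-3.0, -4.0, -4.0, -3.0, 8.0, 16.0, 25.0, 35.0, 30.0, 13.0, 8.0, 8.0, 8.0, 9.0]
295 [-4.0, -3.0, -4.0, -3.0, 8.0, 14.0, 20.0, 27.0, 20.0, 5.0, 6.0, 7.0, 6.0, 7.0]
[[ 0.56215917 -0.1021341   0.059     ]
 [ 0.55959941 -0.02776898  0.059     ]]
time: 9.77
position: [0.5641, -0.1222, 0.0926]
tool_rot: [2.183, 2.258, 0.002]
ft_force: [-0.5, 0.6, 0.3]
grip_width: 0.003
grip_force: 0.0
[ 0.56409937 -0.12222039  0.09259653] [-0.49562047  0.60944976  0.30476734] 0.003258904229934358
d [-2.  -2.  19.6] spin 0.0 az 91.93 tilt [ 1.1e-03  6.0e-04 -1.0e+00] t 9.77
```

View pics/w5.png

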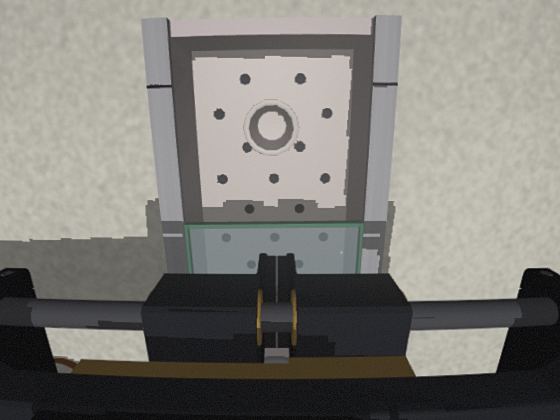

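A clear view. The cover's front edge is at row ≈224 (x 188–361), the line marks are at (158,86) and (386,84), and the crucible is centred at (271,127). I approach the glass.

```bash
python3 - <<'E'
from h import *
d=np.load('w5.npz');f=d['frame'].astype(float);gr=f[...,1]-f[...,0]
for c in (205,240,300,340): print(c,gr[217:232,c-4:c+5].mean(1).round().tolist())
print(ray([(188,224),(361,223),(158,86),(386,84)],d['K'],d['distortion'],d['Tw'],.059))
E
python3 -m jog '[{"claw":0,"dx":-1,"dy":-1,"dz":6,"spin":0},{"claw":0,"dx":-1.5,"dy":-2,"dz":11,"spin":0},{"claw":0,"dx":-1.5,"dy":-2,"dz":14,"spin":0},{"claw":0,"dx":-1.5,"dy":-2,"dz":16,"spin":0},{"claw":0,"dx":-1.5,"dy":-2,"dz":16,"spin":0},{"claw":0,"dx":-1.5,"dy":-2,"dz":16,"spin":0}]'
```

```text
205 [-4.0, -5.0, -4.0, -5.0, -3.0, 12.0, 14.0, 20.0, 32.0, 32.0, 34.0, 25.0, 5.0, 5.0, 6.0]
240 [-3.0, -4.0, -5.0, -4.0, 1.0, 13.0, 16.0, 24.0, 31.0, 33.0, 31.0, 21.0, 6.0, 6.0, 7.0]
300 [-4.0, -4.0, -4.0, -3.0, 9.0, 14.0, 18.0, 32.0, 33.0, 33.0, 27.0, 7.0, 6.0, 7.0, 7.0]
340 [-4.0, -4.0, -4.0, 2.0, 13.0, 15.0, 23.0, 31.0, 32.0, 30.0, 21.0, 5.0, 6.0, 7.0, 6.0]
[[ 0.51274803 -0.10401434  0.059     ]
 [ 0.61289641 -0.10013767  0.059     ]
 [ 0.49985482 -0.02863135  0.059     ]
 [ 0.61829436 -0.02378448  0.059     ]]
time: 10.32
position: [0.5613, -0.1254, 0.0757]
tool_rot: [-2.186, -2.256, 0.0]
ft_force: [-0.1, -0.1, 1.0]
grip_width: 0.01
grip_force: 0.0
```

```bash
python3 -m jog '[{"claw":0,"dx":0,"dy":0,"dz":0.5,"spin":0},{"claw":0,"dx":0,"dy":0,"dz":1,"spin":0},{"claw":0,"dx":0,"dy":0,"dz":1.5,"spin":0},{"claw":0,"dx":0,"dy":0,"dz":1.7,"spin":0},{"claw":0,"dx":0,"dy":0,"dz":1.7,"spin":0}]'; python3 -m jog '[{"claw":0,"dx":0,"dy":0,"dz":0,"spin":0},{"claw":0,"dx":0,"dy":0,"dz":0,"spin":0}]'
```

```text
time: 10.73
position: [0.5614, -0.1255, 0.074]
tool_rot: [2.186, 2.256, -0.0]
ft_force: [-0.6, -0.3, -0.4]
grip_width: 0.006
grip_force: 0.0
time: 10.9
position: [0.5614, -0.1255, 0.0741]
tool_rot: [2.186, 2.256, -0.0]
ft_force: [-0.3, -0.5, -0.5]
grip_width: 0.006
grip_force: 0.0
```

```bash
for i in 1; do python3 -m jog '[{"claw":0,"dx":0,"dy":0,"dz":0.3,"spin":0},{"claw":0,"dx":0,"dy":0,"dz":0.6,"spin":0},{"claw":0,"dx":0,"dy":0,"dz":0.6,"spin":0}]'; done | egrep 'pos|ft_'; python3 -m jog '[{"claw":0,"dx":0,"dy":0,"dz":0.2,"spin":0},{"claw":0,"dx":0,"dy":0,"dz":0.3,"spin":0},{"claw":0,"dx":0,"dy":0,"dz":0.3,"spin":0}]' | egrep 'pos|ft_'
```

```text
position: [0.5614, -0.1255, 0.0735]
ft_force: [-0.3, -0.2, 0.2]
position: [0.5614, -0.1255, 0.0733]
ft_force: [-0.3, 0.0, 2.3]
```

```bash
python3 -m jog '[{"claw":0,"dx":0,"dy":0,"dz":0.15,"spin":0},{"claw":0,"dx":0,"dy":0,"dz":0.15,"spin":0},{"claw":0,"dx":0,"dy":0,"dz":0.15,"spin":0}]' | egrep 'pos|ft_';  python3 -m jog '[{"claw":0,"dx":0,"dy":0,"dz":0,"spin":0},{"claw":0,"dx":0,"dy":0,"dz":0,"spin":0}]' | egrep 'pos|ft_'
```

```text
position: [0.5614, -0.1255, 0.0732]
ft_force: [-1.5, -0.5, 4.5]
position: [0.5614, -0.1255, 0.0732]
ft_force: [-1.7, 0.5, 4.9]
```

```bash
python3 -m jog '[{"claw":0,"dx":0,"dy":0,"dz":0.11,"spin":0},{"claw":0,"dx":0,"dy":0,"dz":0.11,"spin":0},{"claw":0,"dx":0,"dy":0,"dz":0.11,"spin":0}]' | egrep 'pos|ft_';  python3 -m jog '[{"claw":0,"dx":0,"dy":0,"dz":0,"spin":0},{"claw":0,"dx":0,"dy":0,"dz":0,"spin":0}]' | egrep 'pos|ft_'
```

```text
position: [0.5614, -0.1254, 0.0732]
ft_force: [-1.6, 0.3, 5.8]
position: [0.5614, -0.1255, 0.0732]
ft_force: [-2.8, 0.4, 5.3]
```

```bash
python3 -m jog '[{"claw":0,"dx":1,"dy":0,"dz":0,"spin":0},{"claw":0,"dx":2.5,"dy":0,"dz":0,"spin":0},{"claw":0,"dx":4,"dy":0,"dz":0,"spin":0},{"claw":0,"dx":5.5,"dy":0,"dz":0,"spin":0},{"claw":0,"dx":7,"dy":0,"dz":0,"spin":0},{"claw":0,"dx":8,"dy":0,"dz":0,"spin":0}]' | egrep 'pos|ft_|time'
python3 - <<'E'
from bench import *
from h import *
s=get_state();d=get_image('wrist');T=wristT(d,s);f=d['frame'].astype(float);gr=f[...,1]-f[...,0]
print(gr[215:235,236:245].mean(1).round().tolist());cv2.imwrite('pics/w6.png',d['frame'][:,:,::-1])
E
```

```text
time: 12.73
position: [0.5611, -0.1189, 0.0732]
ft_force: [-1.9, -3.4, 5.6]
[-4.0, -4.0, -4.0, -4.0, -4.0, -4.0, -4.0, -4.0, -4.0, -3.0, -5.0, -4.0, 3.0, 13.0, 14.0, 19.0, 33.0, 33.0, 34.0, 30.0]
```

```bash
cat > gap.py <<'E'
from bench import *
from h import *
import sys
s=get_state();d=get_image('wrist');T=wristT(d,s);f=d['frame'].astype(float);gr=f[...,1]-f[...,0];g=f.mean(2)
W=lambda px,z=.059:ray(px,d['K'],d['distortion'],T,z)
th=np.radians(2.1);u=np.array([-np.sin(th),np.cos(th),0]);e=[]
def px(p):  # world->pixel
    q=np.linalg.inv(T)@np.r_[p,1];return cv2.projectPoints(q[:3].reshape(1,1,3),np.zeros(3),np.zeros(3),d['K'],d['distortion'])[0].ravel()
for c in range(215,346,5):
    if 245<c<305: continue
    p=gr[:290,c-3:c+4].mean(1);r=np.where(p>26)[0]
    if len(r): k=r[0];e.append((c,k-1+(26-p[k-1])/(p[k]-p[k-1])-.5+.0))
E=W(e);ey=np.median(E@u)
L=[]
for x,y in((.4998,-.0286),(.6183,-.0238)):
    a=px([x,y,.059]);c,r=map(int,np.round(a))
    if r<12: continue
    q=g[r-10:r+11,c-3:c+4].mean(1);w=np.clip(np.median(q)-15-q,0,None)
    L.append((c,r-10+(w*np.arange(21)).sum()/w.sum()) if w.sum() else (c,-1))
L=np.array(L);print('line px',L.round(1).tolist(),'edge px',np.round(e[0],1),np.round(e[-1],1))
ly=(W(L)@u).mean();print('time',s['time'],'gap mm',round((ly-ey)*1e3,2),'edge ahead of tcp',round((ey-s['position']@u)*1e3,2),'ft',s['ft_force'].round(2),'z',s['position'][2])
if len(sys.argv)>1: cv2.imwrite(sys.argv[1],d['frame'][:,:,::-1])
E
python3 gap.py
```

```text
line px [[150.0, 91.5], [404.0, 88.8]] edge px [215.  230.2] [345.  228.8]
time 12.7833 gap mm 68.93 edge ahead of tcp 23.52 ft [-2.21 -1.73  5.26] z 0.07319296766032377
```

```bash
python3 -m jog '[{"claw":0,"dx":1.5,"dy":0,"dz":0,"spin":0},{"claw":0,"dx":3,"dy":0,"dz":0,"spin":0},{"claw":0,"dx":4.5,"dy":0,"dz":0,"spin":0},{"claw":0,"dx":6,"dy":0,"dz":0,"spin":0},{"claw":0,"dx":7.5,"dy":0,"dz":0,"spin":0},{"claw":0,"dx":9,"dy":0,"dz":0,"spin":0},{"claw":0,"dx":10.5,"dy":0,"dz":0,"spin":0},{"claw":0,"dx":12,"dy":0,"dz":0,"spin":0},{"claw":0,"dx":13.5,"dy":0,"dz":0,"spin":0},{"claw":0,"dx":15,"dy":0,"dz":0,"spin":0}]' | egrep 'pos|ft_|time'; python3 gap.py
```

```text
time: 13.67
position: [0.5605, -0.104, 0.0732]
ft_force: [-1.9, -3.2, 5.8]
line px [[153.0, 123.7], [402.0, 120.9]] edge px [215.  230.2] [345.  228.8]
time 13.6667 gap mm 54.21 edge ahead of tcp 23.53 ft [-1.88 -3.19  5.79] z 0.07318896614474829
```

```bash
python3 -m jog '[{"claw":0,"dx":1.5,"dy":0,"dz":0,"spin":0},{"claw":0,"dx":3,"dy":0,"dz":0,"spin":0},{"claw":0,"dx":4.5,"dy":0,"dz":0,"spin":0},{"claw":0,"dx":6,"dy":0,"dz":0,"spin":0},{"claw":0,"dx":7.5,"dy":0,"dz":0,"spin":0},{"claw":0,"dx":9,"dy":0,"dz":0,"spin":0},{"claw":0,"dx":10.5,"dy":0,"dz":0,"spin":0},{"claw":0,"dx":12,"dy":0,"dz":0,"spin":0},{"claw":0,"dx":13.5,"dy":0,"dz":0,"spin":0},{"claw":0,"dx":15,"dy":0,"dz":0,"spin":0},{"claw":0,"dx":16.5,"dy":0,"dz":0,"spin":0},{"claw":0,"dx":18,"dy":0,"dz":0,"spin":0},{"claw":0,"dx":19.5,"dy":0,"dz":0,"spin":0},{"claw":0,"dx":21,"dy":0,"dz":0,"spin":0}]' | egrep 'pos|ft_|time'; python3 gap.py
```

```text
time: 14.88
position: [0.5596, -0.083, 0.0731]
ft_force: [-3.7, -1.9, 5.6]
line px [[158.0, 167.6], [398.0, 165.0]] edge px [215.  230.3] [345.  228.9]
time 14.8833 gap mm 33.08 edge ahead of tcp 23.5 ft [-3.74 -1.91  5.65] z 0.073131283983766
```

```bash
python3 -m jog '[{"claw":0,"dx":1.5,"dy":0,"dz":0,"spin":0},{"claw":0,"dx":3,"dy":0,"dz":0,"spin":0},{"claw":0,"dx":4.5,"dy":0,"dz":0,"spin":0},{"claw":0,"dx":6,"dy":0,"dz":0,"spin":0},{"claw":0,"dx":7.5,"dy":0,"dz":0,"spin":0},{"claw":0,"dx":9,"dy":0,"dz":0,"spin":0},{"claw":0,"dx":10.5,"dy":0,"dz":0,"spin":0},{"claw":0,"dx":12,"dy":0,"dz":0,"spin":0},{"claw":0,"dx":13.5,"dy":0,"dz":0,"spin":0},{"claw":0,"dx":15,"dy":0,"dz":0,"spin":0}]' | egrep 'pos|ft_|time'; python3 gap.py
```

```text
time: 15.77
position: [0.559, -0.068, 0.0731]
ft_force: [-5.0, -2.8, 6.9]
line px [[161.0, 197.3], [395.0, 194.8]] edge px [215.  230.3] [345.  228.9]
time 15.7667 gap mm 17.95 edge ahead of tcp 23.48 ft [-5.04 -2.8   6.85] z 0.07309287869317087
```

```bash
python3 -m jog '[{"claw":0,"dx":1.5,"dy":-0.1,"dz":-0.03,"spin":0},{"claw":0,"dx":3,"dy":-0.2,"dz":-0.03,"spin":0},{"claw":0,"dx":4.5,"dy":-0.3,"dz":-0.03,"spin":0},{"claw":0,"dx":6,"dy":-0.3,"dz":-0.03,"spin":0},{"claw":0,"dx":7.5,"dy":-0.3,"dz":-0.03,"spin":0},{"claw":0,"dx":9,"dy":-0.3,"dz":-0.03,"spin":0},{"claw":0,"dx":10.5,"dy":-0.3,"dz":-0.03,"spin":0},{"claw":0,"dx":11.5,"dy":-0.3,"dz":-0.03,"spin":0},{"claw":0,"dx":12,"dy":-0.3,"dz":-0.03,"spin":0},{"claw":0,"dx":12,"dy":-0.3,"dz":-0.03,"spin":0},{"claw":0,"dx":12,"dy":-0.3,"dz":-0.03,"spin":0}]' | egrep 'pos|ft_|time'; python3 gap.py pics/w7.png
python3 - <<'E'
import cv2;i=cv2.imread('pics/w7.png')[190:270,150:410];cv2.imwrite('pics/w7c.png',cv2.resize(i,None,fx=3,fy=3,interpolation=0))
E
```

```text
time: 16.73
position: [0.5584, -0.0557, 0.0731]
ft_force: [-3.8, -3.0, 6.3]
line px [[164.0, 222.7], [393.0, 218.1]] edge px [215.  230.2] [345. 229.]
time 16.7333 gap mm 4.97 edge ahead of tcp 23.48 ft [-3.77 -3.01  6.27] z 0.07313651386367978
```

View pics/w7c.png

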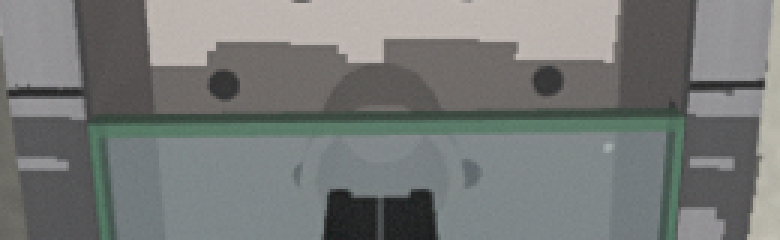

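Crop: the line is at rows ≈221 (left) and 218.7 (right). The glass top front edge is at ≈231 and 229.7, so about 5.5 mm remains (the left line reading was contaminated by a shadow edge). I tighten the line detection and advance.

```bash
python3 - <<'E'
t=open('gap.py').read()
t=t.replace("q=g[r-10:r+11,c-3:c+4].mean(1);w=np.clip(np.median(q)-15-q,0,None)","q=g[r-10:r+11,c-3:c+4].mean(1);k=5+q[5:16].argmin();w=np.zeros(21);b=min(q[k-3],q[k+3]);w[k-2:k+3]=np.clip(b-q[k-2:k+3],0,None)")
open('gap.py','w').write(t)
E
python3 gap.py
python3 -m jog '[{"claw":0,"dx":1,"dy":-0.1,"dz":0,"spin":0},{"claw":0,"dx":2,"dy":-0.2,"dz":0,"spin":0},{"claw":0,"dx":3,"dy":-0.2,"dz":0,"spin":0},{"claw":0,"dx":3.7,"dy":-0.2,"dz":0,"spin":0},{"claw":0,"dx":4.2,"dy":-0.2,"dz":0,"spin":0},{"claw":0,"dx":4.5,"dy":-0.2,"dz":0,"spin":0},{"claw":0,"dx":4.5,"dy":-0.2,"dz":0,"spin":0},{"claw":0,"dx":4.5,"dy":-0.2,"dz":0,"spin":0}]' | egrep 'pos|ft_|time'; python3 gap.py
```

```text
line px [[164.0, 220.4], [393.0, 218.1]] edge px [215.  230.3] [345.  228.9]
time 16.7833 gap mm 5.59 edge ahead of tcp 23.49 ft [-3.42 -2.15  6.33] z 0.07313181687493842
time: 17.5
position: [0.5582, -0.0513, 0.0731]
ft_force: [-3.0, -2.9, 6.1]
line px [[165.0, 228.8], [393.0, 225.9]] edge px [215.  230.3] [345. 229.]
time 17.5 gap mm 1.13 edge ahead of tcp 23.5 ft [-2.95 -2.93  6.07] z 0.07313649179086822
```

```bash
python3 -m jog '[{"claw":0,"dx":0.5,"dy":0,"dz":0,"spin":0},{"claw":0,"dx":1,"dy":0,"dz":0,"spin":0},{"claw":0,"dx":1,"dy":0,"dz":0,"spin":0},{"claw":0,"dx":1,"dy":0,"dz":0,"spin":0}]' | egrep 'pos|ft_|time'; python3 gap.py
```

```text
time: 17.88
position: [0.5582, -0.0503, 0.0731]
ft_force: [-3.2, -1.7, 6.1]
line px [[165.0, 230.5], [392.0, 227.9]] edge px [215.  230.3] [345. 229.]
time 17.8833 gap mm 0.13 edge ahead of tcp 23.49 ft [-3.18 -1.72  6.14] z 0.07312282863386033
```

Gap ≈0.1 mm. I lift straight off and check.

```bash
python3 -m jog '[{"claw":0,"dx":0,"dy":0,"dz":-0.5,"spin":0},{"claw":0,"dx":0,"dy":0,"dz":-2,"spin":0},{"claw":0,"dx":0,"dy":0,"dz":-8,"spin":0},{"claw":0,"dx":0,"dy":0,"dz":-20,"spin":0},{"claw":0,"dx":0,"dy":0,"dz":-40,"spin":0},{"claw":0,"dx":0,"dy":0,"dz":-60,"spin":0},{"claw":0,"dx":0,"dy":0,"dz":-60,"spin":0},{"claw":0,"dx":0,"dy":0,"dz":-60,"spin":0}]' | egrep 'pos|ft_|time'; python3 gap.py pics/w8.png
```

```text
time: 18.6
position: [0.5597, -0.0488, 0.1349]
ft_force: [-0.5, 0.1, -1.0]
line px [[190.0, 201.9], [360.0, 200.2]] edge px [215.  202.2] [345.  200.6]
time 18.6 gap mm 0.25 edge ahead of tcp 22.02 ft [-0.46  0.05 -0.98] z 0.13487908783297098
```

View pics/w8.png

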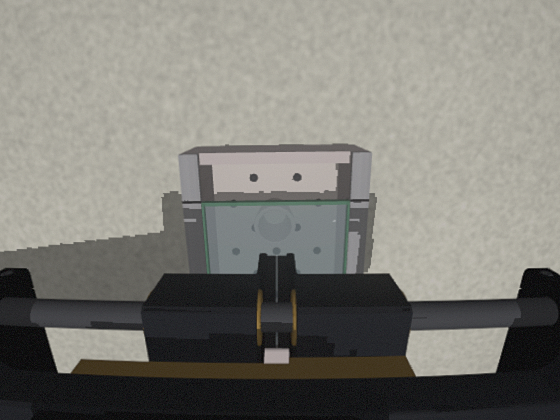

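The cover's front edge (row ~202) lies on the line marks (190,202) and (360,200). The crucible is upright under the glass at (274,225), the vent gap is open, and the robot is clear.

```bash
python3 -c "
from bench import *
print(close_job())"
```

```text
the job is handed in; nothing more can be done
None
```

The crucible stands upright in the compartment, the cover's front edge is within about 0.3 mm of the vent line with the vent gap open, and the job was handed in at about 18.6 s with the robot clear; the highest pressing force I read on the glass was 6.9 N.

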